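# Find the sealed case with a roller loose inside

### The job

One of the three sealed roller cases hanging on the hook stand has its roller off the spindle and rattles. Working from the left-hand case to the right-hand one, lift each up and off its hook, give it a brisk shake to and fro in the air, and stand it upright on the black mat (the last one shaken may stay in the grip if it is the one), leaving the lens module, film cassette and belt roller where they are. Then take the case that rattled and hold it out upright beyond the far edge of the mat, a good hand's breadth clear of the bench: finish holding it there, still, with the two sound cases standing let go on the mat.

Things in the scene. Friction and masses are not known exactly. Their poses are not given: they have to be found in the camera images.
- mat: Black rubber service mat fixed on the bench, 280 mm (its x, away from the robot) x 380 mm (its y) x 3 mm thick. Origin under its centre; the far edge lies at its x = +140 mm. Bare at the start.
- stand: Hook stand fixed on the bench at the robot's left, facing it: steel base 120 x 320 x 8 mm, two white rails 300 mm wide one above the other, top 111 mm high. Origin on the bench under the middle of the rails' front face; its -x points out of the front, where the cases hang, its y along the rails to the left. Three upturned steel hooks at y = +110, 0, -110 mm. A rubber strip on the lower rail keeps the cases upright.
- hook_left (a point): Tip of the left hook (as seen from the robot), 120 mm above the bench, axes as the stand's. Each hook reaches 10 mm out of the upper rail and turns up 13 mm above its arm: a case comes off when raised over 13 mm (25 mm clears it well) and then drawn out along the stand's -x.
- hook_middle (a point): Tip of the middle hook, alike.
- hook_right (a point): Tip of the right hook, alike.
- case_left_center (a point): Sealed case on the left hook: matte grey plastic block 120 mm long (its x) x 48 thick (its y) x 90 high, about 0.33 kg; steel hanger loop 16 mm out of its +x end, which faces the stand. This point is the block's centre, 45 mm above its underside; z up. It hangs upright, underside 45 mm above the bench, and can be gripped from above across its thickness. 60 mm is free between neighbours.
- case_middle_center (a point): Sealed case on the middle hook, alike; the same point. The cases look alike and their weights differ a little at random. In each is a 145 g steel roller: in two it is fixed on its spindle at the middle, in one it is off and rolls up to 40 mm either way along the case's length when that is tipped or shaken. Which one changes from start to start.
- case_right_center (a point): Sealed case on the right hook, alike; the same point. A brisk shake is three or more strokes to and fro reaching 0.35 m/s (or rocking, 1.4 rad/s). When a stroke stops, or the held case is tipped 0.15 rad one end down, the loose roller runs to the end and knocks within half a second: the moment on the tool about the case's y then jitters by 0.15 to 0.4 N m (std), a sound case's by under 0.1.
- case_left_hanger (a point): Middle of the underside of the hanger loop of the left case, 69 mm from its centre along its x and 17 mm higher (loop 34 mm wide, 14 mm high).
- case_middle_hanger (a point): Middle of the underside of the hanger loop of the middle case, 69 mm from its centre along its x and 17 mm higher (loop 34 mm wide, 14 mm high).
- case_right_hanger (a point): Middle of the underside of the hanger loop of the right case, 69 mm from its centre along its x and 17 mm higher (loop 34 mm wide, 14 mm high).
- lens_module_center (a point): Open reader lens module, matte grey tray 100 x 150 x 67 mm with a black lens barrel, 0.8 kg, loose on the bench beyond the mat to the right; centre, half-way up. Leave alone.
- film_cassette_center (a point): Clear polycarbonate film cassette lying flat, 100 x 100 x 26 mm, loose on the bench beyond the mat; centre, half-way up. Leave alone.
- belt_roller_center (a point): Small black rubber drive belt roller standing on end, 32 mm across and 38 mm high with its pin, loose, in front of the stand; its middle, 15 mm above the bench. Leave alone.
- toolbox: Closed orange plastic toolbox with a hinged lid and a carrying handle, 180 x 340 mm, 176 mm high with the handle, to the right of the mat; fixed. Origin under its centre.
- tube_holder: Chrome light tube holder with a white tube, 30 x 250 x 47 mm high, fixed on the bench behind the stand. Origin under its centre.
Mind the look-alikes: they are no part of the job. What is shaped like the part that bears case_right_center but yellow is not meant.

How it is judged:
By the outcome, as a careful person would: the job done as asked, in the order asked, and still so for the second after the job is handed in, while the arm keeps its last pose, push and grip.
It also fails if it takes over 72 s, if anything falls off the work surface, if the arm or the gripper's body presses on something with over 40 N, if the wrist force passes 120 N, or if a joint passes its speed limit or range.

### The arm

A 6-joint arm with a two-finger parallel gripper is mounted at the origin on the work surface. World frame = base frame: x ahead of the robot, y to its left, z up, the work surface at z = 0. Lengths are in m, angles in rad, forces in N, time in s.
With the tool pointing down it reaches from about 0.25 to 0.775 m from the base axis. Payload 4 kg.
Tool frame: the origin (TCP) lies on the centre line of the jaws, within the pads' length; the fingertips stand 17 mm ahead of it and the grasp point (between the pads) lies 2 mm behind it; z points along the fingers, y is the line along which they close (so a half turn about z gives the same grasp; the last joint's range is limited). The gripper opens to 94 mm and grips with 3 to 60 N. Pads are 16 mm wide; open, the fingers measure 119 mm over their backs; the gripper's body (75 mm by 177 mm) begins 78 mm behind the grasp point.
Start: joints at [1.176, 0.087, 1.371, -0, 1.684, -0.103], TCP at [0.158, 0.527, 0.223] pointing down, gripper open.
Joint ranges: [-3.1, 3.1], [-0.76, 2.03], [0.27, 2.55], [-1.08, 4.22], [0.17, 2.65], [-2.57, 2.57]. Speed limits (rad/s): [2.79, 2.79, 3.14, 3.14, 3.14, 3.14].

### API

Orientations are given as [roll, pitch, yaw] about the fixed x, y, z axes, in that order (R = Rz(yaw) Ry(pitch) Rx(roll)).
In Python, from bench import robot gives the robot as it stands.
- The arm moves only by the tool servo_tool, never from a script. Its argument "plan" is a list of rows, each a list of 7 numbers: the shift along the tool's x, y, z normalised to -1 to 1, where 1 is 0.1 m, then the turn, a rotation vector about the tool's x, y, z normalised to -1 to 1, where 1 is pi/2 rad, then the finger opening in mm, from 0 to 94. In form: [[x, y, z, ax, ay, az, gripper], ...]. A call has 1 to 12 rows; each row is the pose to reach, as a shift and turn from the pose commanded when the call began, along the tool's axes at that moment; what a row does not reach only later rows make up. A row lasts 1/12 s, in which the tool goes at most 41.7 mm and 7.16 degrees, less where a joint would pass 70% of its speed; a pose out of reach is approached as far as the arm can. A call with a number of a shift or a turn outside -1 to 1 is refused whole. A call with a gripper value outside its range is refused whole. The fingers move at their own pace and stop on an object; the grip force is fixed at half the most. Time passes only in rows, so rows that repeat a pose let the fingers close. It gives the time, the measured TCP pose, the force, the opening and the grip force at its end, in the units of the state.
- robot.get_obs(): the state, without advancing time (a new reading comes with each control period).
- robot.snapshot(name): name is "side" or "top"; returns the picture (480x640x3 uint8, red, green, blue); there is no depth.
- robot.camera_params(name): a dict with "camera_matrix" (3x3 intrinsics, pixels), "rvec" (rotation vector, rad) and "tvec" (3), from world to camera coordinates, as OpenCV has them. Camera axes: x right, y down, z forward; pixel columns grow to the right and rows downward; lengths in m; the calibration is good to about 2 mm. A picture is of the moment at which its call begins. camera_params takes no time and is no camera call.
- robot.close_job(): hands the job in; it is judged then, once.
Trained networks look in the newest picture that a camera, given by its name, has taken for a name from the list of things; names that differ only in an ending like _2 or _b are one class to them, and where a whole thing is asked for, a point or a joint stands for the part that bears it (a point fixed in the world has none). Each returns a list of dicts, best first, with "conf" (0 to 1); they miss things now and then, are a little off and sometimes report something else, mostly with a low value. They report only what shows in the picture. A call takes as long as a camera call. They do not tell look-alikes from the thing itself.
- robot.find_in(thing, camera): "extent" ([centre column, centre row, width, height] in pixels, round what is visible of it).
The state is a dict: "time": time; "joint_positions": joint angles; "qvel": joint speeds; "joint_torque": joint torques, N m; "tool_pos": TCP position; "ee_rot": TCP orientation; "wrist_force": force on the tool from outside, world axes, zero at the start; "wrist_torque": the same for the moment, N m; "width": finger opening in m; "finger_force": force on a finger pad.
Only numpy, scipy, OpenCV 4.12 (cv2) and the standard library are available. Lean on these libraries where they do the work, as an engineer would, in place of code of your own. Each camera call takes 0.05 s, during which the arm holds its last target. There are 200 camera calls.

## Working session

There is one attempt and no reset: what is moved stays moved. The work goes in short steps, Python scripts to look and compute and a tool call to move; the robot and the scene stay as the last step left them, time stands still between calls to the robot, and variables do not carry over. Pictures are saved under pics/ and viewed, at most 10 in all, crops included, and the job is handed in when it is done.

Besides the shell and the picture viewer there is one more tool, called after "Emit:" in YAML: its name, and indented under it one key for each argument. servo_tool: Moves the arm, as the interface text tells. Scaled input: -1 to 1 covers 0.1 m each way for a shift and pi/2 rad each way for a turn. Its arguments: {"type":"object","properties":{"plan":{"type":"array","items":{"type":"array","items":{"type":"number"}}}},"required":["plan"]}

```bash
mkdir -p pics; python3 - <<'E'
from bench import robot
import cv2,numpy as np
o=robot.get_obs(); print({k:np.round(v,3).tolist() for k,v in o.items()})
for n in("side","top"):
    im=robot.snapshot(n); cv2.imwrite(f"pics/{n}0.png",im[:,:,::-1])
    p=robot.camera_params(n); R=cv2.Rodrigues(np.array(p["rvec"]))[0]; print(n,np.round(p["camera_matrix"],1).tolist(),(-R.T@np.array(p["tvec"]).ravel()).round(3))
    for t in["mat","stand","case_left_center","hook_left","case_left_hanger","lens_module_center","film_cassette_center","belt_roller_center"]:
        print(t,[(np.round(d["extent"]).tolist(),round(d["conf"],2)) for d in robot.find_in(t,n)])
E
```

```text
{'time': 0.0, 'joint_positions': [1.176, 0.088, 1.372, -0.0, 1.684, -0.103], 'qvel': [-0.001, -0.0, -0.002, -0.0, -0.001, 0.002], 'joint_torque': [-0.0, -34.019, -30.242, 0.072, 0.033, -0.0], 'tool_pos': [0.158, 0.526, 0.221], 'ee_rot': [-3.139, -0.0, 2.85], 'wrist_force': [0.544, -0.44, -0.703], 'wrist_torque': [-0.016, 0.037, -0.044], 'finger_force': 0.0, 'width': 0.094}
side [[467.5, 0.0, 324.3], [0.0, 467.5, 247.6], [0.0, 0.0, 1.0]] [0.209 1.056 0.878]
mat [([338.0, 259.0, 102.0, 80.0], 0.61)]
stand [([263.0, 347.0, 68.0, 126.0], 0.81)]
case_left_center [([299.0, 350.0, 59.0, 50.0], 0.56)]
hook_left [([264.0, 345.0, 66.0, 124.0], 0.66)]
case_left_hanger [([298.0, 352.0, 65.0, 53.0], 0.91)]
lens_module_center [([295.0, 212.0, 44.0, 35.0], 0.8), ([286.0, 320.0, 54.0, 48.0], 0.59)]
film_cassette_center [([224.0, 290.0, 42.0, 36.0], 0.73)]
belt_roller_center [([356.0, 320.0, 16.0, 18.0], 0.64)]
top [[612.7, 0.0, 326.2], [0.0, 612.7, 237.8], [0.0, 0.0, 1.0]] [ 0.372 -0.084  1.536]
mat [([351.0, 259.0, 156.0, 111.0], 0.81)]
stand [([164.0, 219.0, 132.0, 93.0], 0.64), ([171.0, 245.0, 52.0, 60.0], 0.45)]
case_left_center [([133.0, 272.0, 53.0, 55.0], 0.87), ([113.0, 181.0, 94.0, 62.0], 0.29)]
hook_left [([165.0, 220.0, 138.0, 90.0], 0.78)]
case_left_hanger [([132.0, 270.0, 51.0, 57.0], 0.86)]
lens_module_center [([428.0, 167.0, 75.0, 58.0], 0.75)]
film_cassette_center [([239.0, 152.0, 56.0, 53.0], 0.62), ([215.0, 220.0, 50.0, 65.0], 0.53)]
belt_roller_center [([233.0, 309.0, 9.0, 12.0], 0.42), ([172.0, 247.0, 52.0, 57.0], 0.2)]
```

View pics/top0.png

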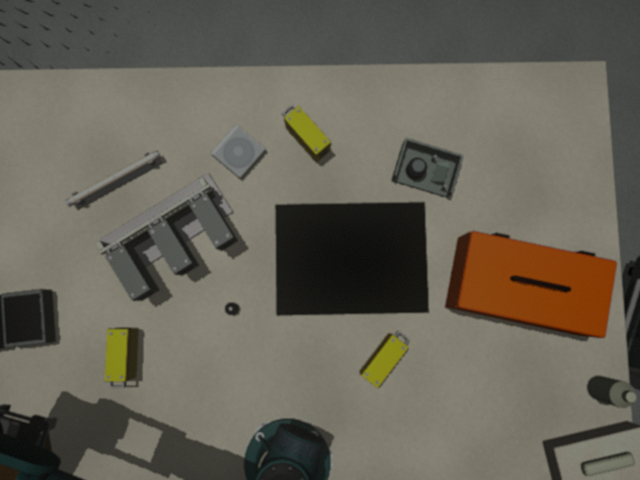

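View pics/side0.png

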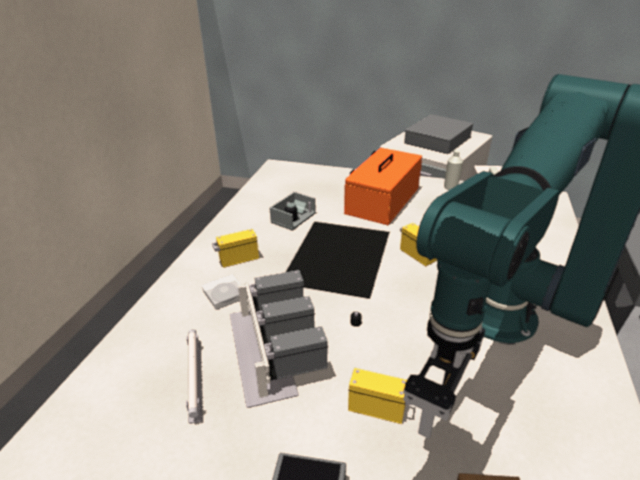

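The top view shows the grey cases at about (127,272) left, (170,246) middle and (213,219) right. The yellow look-alikes are at (122,355), (308,132) and (385,360), and the grey tray at (427,167) is the lens module. I choose the three grey blocks on the stand and will check them in a crop.

```bash
cat > h.py <<'E'
import cv2,numpy as np
from bench import robot
def cam(n):
    p=robot.camera_params(n); return np.array(p["camera_matrix"]),np.array(p["rvec"],float).ravel(),np.array(p["tvec"],float).ravel()
def proj(n,P):
    K,r,t=cam(n); return cv2.projectPoints(np.array(P,float).reshape(-1,1,3),r,t,K,None)[0][:,0]
def ray(n,uv,z):
    K,r,t=cam(n); R=cv2.Rodrigues(r)[0]; c=-R.T@t
    d=R.T@np.linalg.solve(K,[*uv,1]); return c+d*(z-c[2])/d[2]
E
python3 - <<'E'
from h import *
for uv in[(276,204),(425,203),(428,312),(277,314)]: print("mat",ray("top",uv,.003).round(3))
for n,uv,z in[("film",(239,152),.026),("lens",(428,167),.067),("roll",(232,309),.03),("yel",(308,132),.09),("yel2",(122,355),.09),("tb",(530,285),.15)]: print(n,ray("top",uv,z).round(3))
im=cv2.imread("pics/top0.png")[165:310,90:250]; cv2.imwrite("pics/crop0.png",cv2.resize(im,None,fx=4.1,fy=4.1,interpolation=cv2.INTER_CUBIC)[:600])
E
```

```text
mat [0.634 0.017 0.003]
mat [ 0.629 -0.361  0.003]
mat [ 0.354 -0.357  0.003]
mat [0.357 0.018 0.003]
film [0.764 0.107 0.026]
lens [ 0.708 -0.36   0.067]
roll [0.372 0.126 0.03 ]
yel [ 0.794 -0.068  0.09 ]
yel2 [0.272 0.372 0.09 ]
tb [ 0.412 -0.565  0.15 ]
```

View pics/crop0.png

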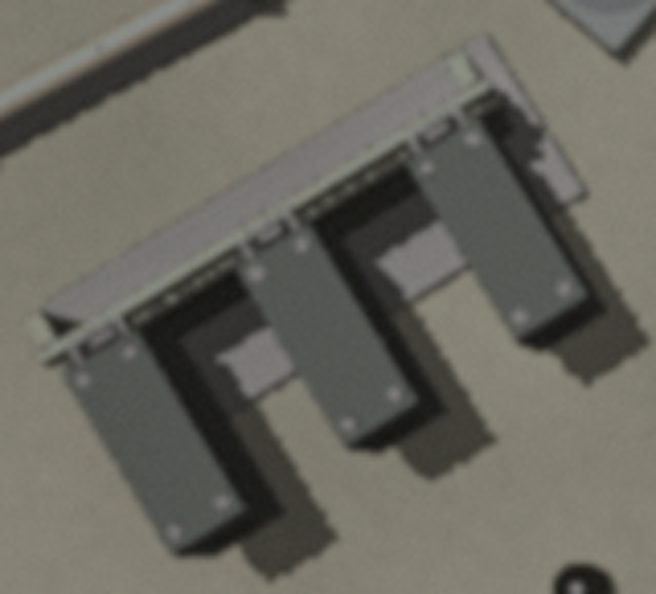

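The crop shows three grey cases hanging from the white rails on their loops. Their near ends point down-right, with top faces centred near crop (155,445), (330,335) and (500,230).

```bash
python3 - <<'E'
from h import *
Q={"L":[(65,372),(128,340),(245,510),(176,551)],"M":[(243,262),(305,230),(418,402),(350,443)],"R":[(412,158),(475,122),(592,292),(523,336)]}
W=[]
from scipy.optimize import least_squares
obs=[]
for k,q in Q.items():
    w=np.array([ray("top",(90+u/4.1,165+v/4.1),.135) for u,v in q]); obs+=list(w[:,:2])
    print(k,w.mean(0).round(3), np.linalg.norm(w[0]-w[3]).round(3),np.linalg.norm(w[1]-w[0]).round(3))
obs=np.array(obs)
def mod(p):
    x,y,a=p;R=np.array([[np.cos(a),-np.sin(a)],[np.sin(a),np.cos(a)]])
    L=[]
    for dy in(.11,0,-.11):
        for c in[(.06,.024),(.06,-.024),(-.06,-.024),(-.06,.024)]: L.append(R@[c[0],c[1]+dy]+[x,y])
    return np.array(L)
s=least_squares(lambda p:(mod(p)-obs).ravel(),[.5,.28,.5]);x,y,a=s.x;print(s.x,np.degrees(a),np.abs(s.fun).max())
for dy in(.11,0,-.11): print((x-np.sin(a)*dy).round(4),(y+np.cos(a)*dy).round(4))
# check in both views
for n in("top","side"):
    im=cv2.imread(f"pics/{n}0.png")
    for z in(.135,.045):
        pts=proj(n,[[*q,z] for q in mod(s.x)])
        for i in range(3): cv2.polylines(im,[np.round(pts[4*i:4*i+4]*16).astype(int)],True,(0,0,255),1,cv2.LINE_AA,4)
    c=im[170:310,90:250] if n=="top" else im[250:390,215:375]
    cv2.imwrite(f"pics/chk_{n}.png",cv2.resize(c,None,fx=2.4,fy=2.4))
a1=cv2.imread("pics/chk_top.png");a2=cv2.imread("pics/chk_side.png");cv2.imwrite("pics/chk.png",np.hstack([a1,a2]))
E
```

```text
L [0.459 0.348 0.135] 0.119 0.039
M [0.517 0.252 0.135] 0.119 0.039
R [0.576 0.156 0.135] 0.119 0.041
[0.51734725 0.25211799 0.55264841] 31.664421322938438 0.007020600506324914
0.4596 0.3457
0.5173 0.2521
0.5751 0.1585
```

View pics/chk.png

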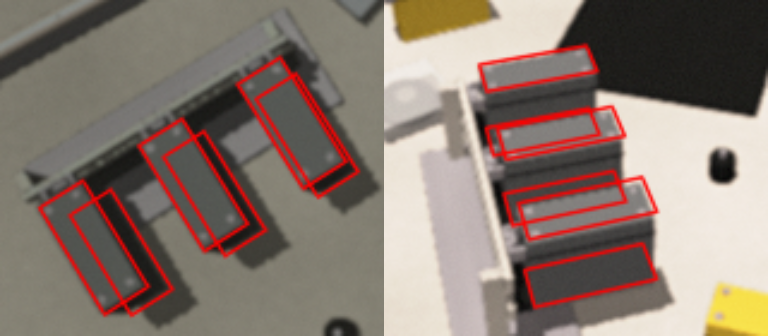

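```bash
cat >> h.py <<'E'
import json,sys
def plan(targets,start=None):
    """tool pointing down; targets (x,y,z,yaw): prints shift/turn in scaled tool axes for each leg and saves the commanded pose"""
    x,y,z,a=start or json.load(open("cmd.json"))
    for X,Y,Z,A in targets:
        d=np.array([X-x,Y-y]); c,s=np.cos(a),np.sin(a)
        v=np.round(np.array([d@[c,s],d@[s,-c],z-Z])*10,3); t=round((a-A)/(np.pi/2),3)
        n=max(np.linalg.norm(v)*.1/.0417,abs(t)*90/7.16)
        print(v.tolist(),t,"rows>=%.1f"%n, "" if max(*abs(v),abs(t))<=1 else "TOO FAR")
        x+=.1*(v[0]*c+v[1]*s); y+=.1*(v[0]*s-v[1]*c); z-=.1*v[2]; a-=t*np.pi/2
    json.dump([x,y,z,a],open("cmd.json","w"))
E
python3 - <<'E'
from h import *
plan([(.26,.47,.223,1.7),(.36,.41,.223,.5526),(.4596,.3457,.2,.5526),(.4596,.3457,.16,.5526)],[.158,.527,.223,2.85])
E
```

```text
[-1.141, -0.253, 0.0] 0.732 rows>=9.2 TOO FAR
[-0.724, 0.914, 0.0] 0.731 rows>=9.2 
[0.511, 1.07, 0.23] -0.0 rows>=2.9 TOO FAR
[0.0, -0.0, 0.4] -0.0 rows>=1.0
```

```bash
python3 - <<'E'
from h import *
plan([(.245,.48,.223,1.7),(.37,.40,.223,.5526),(.4596,.3457,.18,.5526)],[.158,.527,.223,2.85])
E
```

```text
[-0.968, -0.2, 0.0] 0.732 rows>=9.2 
[-0.955, 1.137, 0.0] 0.731 rows>=9.2 TOO FAR
[0.478, 0.932, 0.43] -0.0 rows>=2.7
```

```bash
python3 - <<'E'
from h import *
plan([(.245,.48,.223,1.7),(.355,.40,.223,.5526),(.445,.354,.18,.5526),(.4596,.3457,.16,.5526)],[.158,.527,.223,2.85])
E
```

```text
[-0.968, -0.2, 0.0] 0.732 rows>=9.2 
[-0.935, 0.988, 0.0] 0.731 rows>=9.2 
[0.525, 0.864, 0.43] -0.0 rows>=2.6 
[0.081, 0.147, 0.2] -0.0 rows>=0.6
```

Emit:
servo_tool:
  plan:
    - [-0.968, -0.2, 0, 0, 0, 0.732, 94]
    - [-0.968, -0.2, 0, 0, 0, 0.732, 94]
    - [-0.968, -0.2, 0, 0, 0, 0.732, 94]
    - [-0.968, -0.2, 0, 0, 0, 0.732, 94]
    - [-0.968, -0.2, 0, 0, 0, 0.732, 94]
    - [-0.968, -0.2, 0, 0, 0, 0.732, 94]
    - [-0.968, -0.2, 0, 0, 0, 0.732, 94]
    - [-0.968, -0.2, 0, 0, 0, 0.732, 94]
    - [-0.968, -0.2, 0, 0, 0, 0.732, 94]
    - [-0.968, -0.2, 0, 0, 0, 0.732, 94]

```text
time: 1.73
tool_pos: [0.2452, 0.4797, 0.2225]
ee_rot: [3.142, -0.0, 1.697]
wrist_force: [0.3, -0.7, 0.9]
width: 0.0942
finger_force: 0.0
```

Emit:
servo_tool:
  plan:
    - [-0.935, 0.988, 0, 0, 0, 0.731, 94]
    - [-0.935, 0.988, 0, 0, 0, 0.731, 94]
    - [-0.935, 0.988, 0, 0, 0, 0.731, 94]
    - [-0.935, 0.988, 0, 0, 0, 0.731, 94]
    - [-0.935, 0.988, 0, 0, 0, 0.731, 94]
    - [-0.935, 0.988, 0, 0, 0, 0.731, 94]
    - [-0.935, 0.988, 0, 0, 0, 0.731, 94]
    - [-0.935, 0.988, 0, 0, 0, 0.731, 94]
    - [-0.935, 0.988, 0, 0, 0, 0.731, 94]
    - [-0.935, 0.988, 0, 0, 0, 0.731, 94]

```text
time: 2.57
tool_pos: [0.3553, 0.3997, 0.2225]
ee_rot: [-3.142, -0.0, 0.551]
wrist_force: [0.6, -0.0, -0.2]
width: 0.0944
finger_force: 0.0
```

Emit:
servo_tool:
  plan:
    - [0.525, 0.864, 0.43, 0, 0, 0, 94]
    - [0.525, 0.864, 0.43, 0, 0, 0, 94]
    - [0.525, 0.864, 0.43, 0, 0, 0, 94]
    - [0.525, 0.864, 0.43, 0, 0, 0, 94]

```text
time: 2.9
tool_pos: [0.4475, 0.3505, 0.1758]
ee_rot: [3.139, 0.005, 0.551]
wrist_force: [0.0, -0.9, -0.3]
width: 0.0939
finger_force: 0.0
```

Emit:
servo_tool:
  plan:
    - [0.081, 0.147, 0.2, 0, 0, 0, 94]
    - [0.081, 0.147, 0.2, 0, 0, 0, 94]
    - [0.081, 0.147, 0.2, 0, 0, 0, 94]

```text
time: 3.15
tool_pos: [0.4588, 0.3453, 0.1586]
ee_rot: [-3.141, 0.003, 0.553]
wrist_force: [-0.3, 0.2, 0.1]
width: 0.0938
finger_force: 0.0
```

Emit:
servo_tool:
  plan:
    - [0, 0, 0.35, 0, 0, 0, 94]
    - [0, 0, 0.68, 0, 0, 0, 94]
    - [0, 0, 0.68, 0, 0, 0, 94]
    - [0, 0, 0.68, 0, 0, 0, 30]
    - [0, 0, 0.68, 0, 0, 0, 30]
    - [0, 0, 0.68, 0, 0, 0, 30]
    - [0, 0, 0.68, 0, 0, 0, 30]
    - [0, 0, 0.68, 0, 0, 0, 30]
    - [0, 0, 0.68, 0, 0, 0, 30]
    - [0, 0, 0.68, 0, 0, 0, 30]
    - [0, 0, 0.68, 0, 0, 0, 30]
    - [0, 0, 0.68, 0, 0, 0, 30]

```text
time: 4.15
tool_pos: [0.4581, 0.3487, 0.0932]
ee_rot: [-3.134, -0.002, 0.553]
wrist_force: [-5.8, 6.7, 4.7]
width: 0.0476
finger_force: 29.8
```

```bash
python3 - <<'E'
from h import *
cv2.imwrite("pics/g1.png",np.hstack([cv2.resize(robot.snapshot("top")[150:330,60:280,::-1],None,fx=1.8,fy=1.8),cv2.resize(robot.snapshot("side")[230:410,215:435,::-1],None,fx=1.8,fy=1.8)]))
E
```

```text
(no output)
```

View pics/g1.png

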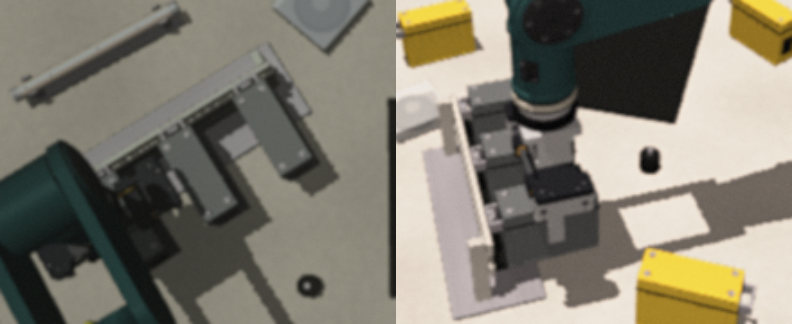

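Emit:
servo_tool:
  plan:
    - [0, 0, -0.15, 0, 0, 0, 30]
    - [0, 0, -0.3, 0, 0, 0, 30]
    - [0, 0, -0.3, 0, 0, 0, 30]
    - [-0.3, 0, -0.3, 0, 0, 0, 30]
    - [-0.6, 0, -0.3, 0, 0, 0, 30]
    - [-0.6, 0, -0.65, 0, 0, 0, 30]
    - [-0.6, 0, -1, 0, 0, 0, 30]
    - [-0.6, 0, -1, 0, 0, 0, 30]
    - [-0.6, 0, -1, 0, 0, 0, 30]

```text
time: 5.0
tool_pos: [0.41, 0.3146, 0.1946]
ee_rot: [3.141, -0.006, 0.552]
wrist_force: [0.3, 0.1, -0.2]
width: 0.0301
finger_force: 0.0
```

```bash
cat > tq.py <<'E'
from h import *
def rec(n):
    L=[]
    for i in range(n):
        robot.snapshot("top"); o=robot.get_obs(); r=o["ee_rot"]; c,s=np.cos(r[2]),np.sin(r[2])
        w=o["wrist_torque"]; L.append((w[0]*s-w[1]*c))
    print(round(o["time"],2),np.round(L,3).tolist(),"std",np.std(L).round(3),np.round(o["tool_pos"],3),np.round(o["ee_rot"],3),o["finger_force"],np.round(o["joint_positions"],2))
rec(int(sys.argv[1]))
E
python3 tq.py 4
```

```text
5.2 [-0.175, -0.171, -0.173, -0.222] std 0.021 [0.408 0.313 0.19 ] [3.142 0.004 0.552] 0.0 [ 0.54  0.02  1.51 -0.    1.62  1.56]
```

Emit:
servo_tool:
  plan:
    - [-1, 0, 0, 0, 0, 0, 30]
    - [-1, 0, 0, 0, 0, 0, 30]
    - [-1, 0, 0, 0, 0, 0, 30]
    - [0.2, 0, 0, 0, 0, 0, 30]
    - [0.2, 0, 0, 0, 0, 0, 30]
    - [0.2, 0, 0, 0, 0, 0, 30]
    - [-1, 0, 0, 0, 0, 0, 30]
    - [-1, 0, 0, 0, 0, 0, 30]
    - [-1, 0, 0, 0, 0, 0, 30]
    - [0.2, 0, 0, 0, 0, 0, 30]
    - [0.2, 0, 0, 0, 0, 0, 30]
    - [0.2, 0, 0, 0, 0, 0, 30]

```text
time: 6.2
tool_pos: [0.4243, 0.3236, 0.1908]
ee_rot: [3.141, 0.0, 0.552]
wrist_force: [1.0, 0.1, 0.4]
width: 0.0298
finger_force: 0.0
```

```bash
python3 tq.py 14
```

```text
6.9 [0.104, -0.174, -0.166, -0.191, -0.107, -0.142, -0.091, -0.144, -0.158, -0.125, -0.135, -0.163, -0.124, -0.123] std 0.069 [0.426 0.324 0.192] [-3.142e+00 -1.000e-03  5.520e-01] 0.0 [0.55 0.06 1.46 0.   1.62 1.56]
```

The case slipped out of the grip during the lift, so I'll look before going on.

```bash
python3 - <<'E'
from h import *
t=robot.snapshot("top")[150:330,60:280,::-1]; s=robot.snapshot("side")[230:410,215:435,::-1]
cv2.imwrite("pics/l1.png",np.hstack([cv2.resize(t,None,fx=1.8,fy=1.8),cv2.resize(s,None,fx=1.8,fy=1.8)]))
E
```

```text
(no output)
```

View pics/l1.png

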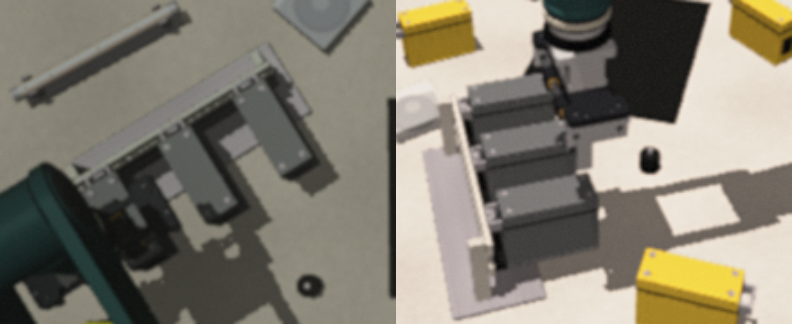

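Emit:
servo_tool:
  plan:
    - [0, 0, -0.1, 0, 0, 0, 94]
    - [0, 0, -0.1, 0, 0, 0, 94]
    - [0, -0.04, -0.1, 0, 0, 0, 94]
    - [0, -0.04, -0.1, 0, 0, 0, 94]
    - [0.2, -0.04, -0.1, 0, 0, 0, 94]
    - [0.4, -0.04, 0, 0, 0, 0, 94]
    - [0.4, -0.04, 0, 0, 0, 0, 94]
    - [0.4, -0.04, 0, 0, 0, 0, 94]

```text
time: 7.67
tool_pos: [0.4573, 0.3487, 0.19]
ee_rot: [-3.141, 0.003, 0.552]
wrist_force: [0.2, -0.7, -0.0]
width: 0.0797
finger_force: 0.0
```

Emit:
servo_tool:
  plan:
    - [0, 0, 0.3, 0, 0, 0, 94]
    - [0, 0, 0.65, 0, 0, 0, 94]
    - [0, 0, 1, 0, 0, 0, 94]
    - [0, 0, 1, 0, 0, 0, 94]
    - [0, 0, 1, 0, 0, 0, 40]
    - [0, 0, 1, 0, 0, 0, 40]
    - [0, 0, 1, 0, 0, 0, 40]
    - [0, 0, 1, 0, 0, 0, 40]
    - [0, 0, 1, 0, 0, 0, 40]
    - [0, 0, 1, 0, 0, 0, 40]
    - [0, 0, 1, 0, 0, 0, 40]
    - [0, 0, 1, 0, 0, 0, 40]

```text
time: 8.67
tool_pos: [0.4576, 0.3494, 0.0921]
ee_rot: [-3.14, -0.001, 0.552]
wrist_force: [-1.3, 1.3, 2.0]
width: 0.0481
finger_force: 30.0
```

Emit:
servo_tool:
  plan:
    - [0, 0, -0.1, 0, 0, 0, 40]
    - [0, 0, -0.2, 0, 0, 0, 40]
    - [0, 0, -0.3, 0, 0, 0, 40]
    - [0, 0, -0.3, 0, 0, 0, 40]

```text
time: 9.0
tool_pos: [0.4585, 0.3492, 0.1237]
ee_rot: [3.141, -0.003, 0.552]
wrist_force: [0.3, 0.4, -2.5]
width: 0.048
finger_force: 30.0
```

```bash
python3 - <<'E'
from h import *
t=robot.snapshot("top")[150:330,60:280,::-1]; s=robot.snapshot("side")[230:410,215:435,::-1]
cv2.imwrite("pics/l2.png",np.hstack([cv2.resize(t,None,fx=1.8,fy=1.8),cv2.resize(s,None,fx=1.8,fy=1.8)]))
o=robot.get_obs();print({k:np.round(o[k],3).tolist() for k in("tool_pos","wrist_force","wrist_torque","width","finger_force")})
E
```

```text
{'tool_pos': [0.458, 0.349, 0.122], 'wrist_force': [-0.307, -0.102, -3.395], 'wrist_torque': [-0.045, 0.111, 0.0], 'width': 0.048, 'finger_force': 29.998}
```

View pics/l2.png

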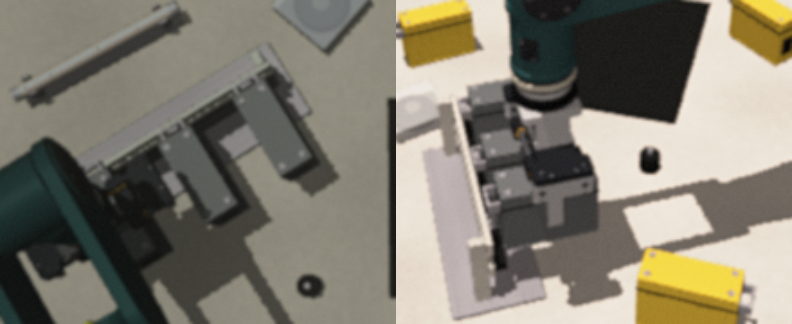

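The left case is raised about 30 mm and carried by the grip (3.4 N of weight). Now I'll draw it out gently.

Emit:
servo_tool:
  plan:
    - [0, 0, -0.05, 0, 0, 0, 40]
    - [-0.1, 0, -0.05, 0, 0, 0, 40]
    - [-0.2, 0, -0.05, 0, 0, 0, 40]
    - [-0.3, 0, -0.05, 0, 0, 0, 40]
    - [-0.4, 0, -0.05, 0, 0, 0, 40]
    - [-0.5, 0, -0.05, 0, 0, 0, 40]
    - [-0.6, 0, -0.1, 0, 0, 0, 40]
    - [-0.6, 0, -0.3, 0, 0, 0, 40]
    - [-0.6, 0, -0.6, 0, 0, 0, 40]
    - [-0.6, 0, -0.7, 0, 0, 0, 40]
    - [-0.6, 0, -0.7, 0, 0, 0, 40]

```text
time: 10.02
tool_pos: [0.4079, 0.3183, 0.1956]
ee_rot: [-3.142, -0.009, 0.552]
wrist_force: [0.9, 0.0, -2.1]
width: 0.0475
finger_force: 30.0
```

Emit:
servo_tool:
  plan:
    - [-0.2, 0, 0, 0, 0, 0, 40]
    - [-0.6, 0, 0, 0, 0, 0, 40]
    - [-1, 0, 0, 0, 0, 0, 40]
    - [-0.8, 0, 0, 0, 0, 0, 40]
    - [-0.4, 0, 0, 0, 0, 0, 40]
    - [0, 0, 0, 0, 0, 0, 40]
    - [-0.2, 0, 0, 0, 0, 0, 40]
    - [-0.6, 0, 0, 0, 0, 0, 40]
    - [-1, 0, 0, 0, 0, 0, 40]
    - [-0.8, 0, 0, 0, 0, 0, 40]
    - [-0.4, 0, 0, 0, 0, 0, 40]
    - [0, 0, 0, 0, 0, 0, 40]

```text
time: 11.02
tool_pos: [0.4052, 0.3167, 0.1905]
ee_rot: [-3.142, -0.0, 0.552]
wrist_force: [0.6, 0.6, -2.3]
width: 0.0474
finger_force: 30.0
```

```bash
python3 tq.py 14
```

```text
11.72 [0.258, -0.257, -0.164, -0.166, -0.187, -0.114, -0.155, -0.209, -0.13, -0.139, -0.172, -0.149, -0.171, -0.111] std 0.114 [0.406 0.317 0.192] [-3.142e+00 -1.000e-03  5.520e-01] 29.997730292379856 [0.55 0.02 1.5  0.   1.62 1.57]
```

```bash
python3 - <<'E'
from h import *
q=.785
plan([(.41,.21,.22,q),(.415,.075,.22,q),(.42,-.06,.22,q),(.425,-.18,.22,1.571),(.43,-.25,.15,1.571),(.43,-.25,.052,1.571)],[.4064,.3176,.192,.5526])
E
```

```text
[-0.534, 0.935, -0.28] -0.148 rows>=2.7 
[-0.919, 0.99, 0.0] 0.0 rows>=3.2 
[-0.919, 0.99, 0.0] 0.0 rows>=3.2 
[-0.813, 0.884, 0.0] -0.5 rows>=6.3 
[-0.7, 0.051, 0.7] -0.0 rows>=2.4 
[-0.0, -0.0, 0.98] -0.0 rows>=2.4
```

Emit:
servo_tool:
  plan:
    - [-0.15, 0.25, -0.28, 0, 0, -0.074, 40]
    - [-0.35, 0.6, -0.28, 0, 0, -0.148, 40]
    - [-0.534, 0.935, -0.28, 0, 0, -0.148, 40]

```text
time: 11.97
tool_pos: [0.4107, 0.2096, 0.2216]
ee_rot: [3.14, -0.004, 0.791]
wrist_force: [1.4, -1.4, -3.0]
width: 0.0479
finger_force: 30.0
```

Emit:
servo_tool:
  plan:
    - [-0.27, 0.29, 0, 0, 0, 0, 40]
    - [-0.54, 0.58, 0, 0, 0, 0, 40]
    - [-0.8, 0.86, 0, 0, 0, 0, 40]
    - [-0.919, 0.99, 0, 0, 0, 0, 40]

```text
time: 12.3
tool_pos: [0.4147, 0.071, 0.2199]
ee_rot: [3.139, 0.001, 0.781]
wrist_force: [-0.4, 0.1, -3.0]
width: 0.048
finger_force: 30.0
```

Emit:
servo_tool:
  plan:
    - [-0.27, 0.29, 0, 0, 0, 0, 40]
    - [-0.54, 0.58, 0, 0, 0, 0, 40]
    - [-0.8, 0.86, 0, 0, 0, 0, 40]
    - [-0.919, 0.99, 0, 0, 0, 0, 40]

```text
time: 12.63
tool_pos: [0.4195, -0.0641, 0.2198]
ee_rot: [3.139, 0.001, 0.78]
wrist_force: [0.1, 1.2, -3.2]
width: 0.0479
finger_force: 30.0
```

Emit:
servo_tool:
  plan:
    - [-0.2, 0.22, 0, 0, 0, -0.08, 40]
    - [-0.4, 0.44, 0, 0, 0, -0.16, 40]
    - [-0.6, 0.66, 0, 0, 0, -0.24, 40]
    - [-0.813, 0.884, 0, 0, 0, -0.32, 40]
    - [-0.813, 0.884, 0, 0, 0, -0.4, 40]
    - [-0.813, 0.884, 0, 0, 0, -0.46, 40]
    - [-0.813, 0.884, 0, 0, 0, -0.5, 40]

```text
time: 13.22
tool_pos: [0.4245, -0.181, 0.2195]
ee_rot: [3.141, -0.0, 1.573]
wrist_force: [-0.2, -1.1, -3.4]
width: 0.0477
finger_force: 30.0
```

Emit:
servo_tool:
  plan:
    - [-0.25, 0.02, 0.2, 0, 0, 0, 40]
    - [-0.5, 0.04, 0.5, 0, 0, 0, 40]
    - [-0.7, 0.051, 0.7, 0, 0, 0, 40]
    - [-0.7, 0.051, 0.7, 0, 0, 0, 40]

```text
time: 13.55
tool_pos: [0.4271, -0.2516, 0.1442]
ee_rot: [-3.134, -0.003, 1.566]
wrist_force: [-0.9, 1.0, -3.8]
width: 0.0481
finger_force: 30.0
```

Emit:
servo_tool:
  plan:
    - [0, 0, 0.3, 0, 0, 0, 40]
    - [0, 0, 0.6, 0, 0, 0, 40]
    - [0, 0, 0.8, 0, 0, 0, 40]
    - [0, 0, 0.9, 0, 0, 0, 40]
    - [0, 0, 0.96, 0, 0, 0, 40]
    - [0, 0, 0.98, 0, 0, 0, 40]
    - [0, 0, 0.98, 0, 0, 0, 40]

```text
time: 14.13
tool_pos: [0.4305, -0.2505, 0.0526]
ee_rot: [3.14, 0.001, 1.57]
wrist_force: [0.2, 0.0, -3.2]
width: 0.0475
finger_force: 30.0
```

Emit:
servo_tool:
  plan:
    - [0, 0, 0.02, 0, 0, 0, 40]
    - [0, 0, 0.03, 0, 0, 0, 40]
    - [0, 0, 0.03, 0, 0, 0, 40]

```text
time: 14.38
tool_pos: [0.4308, -0.2509, 0.0501]
ee_rot: [3.139, 0.002, 1.57]
wrist_force: [0.8, -0.5, 0.2]
width: 0.048
finger_force: 30.0
```

Emit:
servo_tool:
  plan:
    - [0, 0, 0, 0, 0, 0, 94]
    - [0, 0, 0, 0, 0, 0, 94]
    - [0, 0, 0, 0, 0, 0, 94]
    - [0, 0, 0, 0, 0, 0, 94]
    - [0, 0, -0.3, 0, 0, 0, 94]
    - [0, 0, -0.7, 0, 0, 0, 94]
    - [0, 0, -1, 0, 0, 0, 94]

```text
time: 14.97
tool_pos: [0.4298, -0.2502, 0.1504]
ee_rot: [3.141, 0.0, 1.57]
wrist_force: [0.3, -0.5, 0.7]
width: 0.0908
finger_force: 0.0
```

```bash
python3 - <<'E'
from h import *
q=.785
plan([(.43,-.16,.2,1.571),(.43,-.062,.22,q),(.435,.073,.22,q),(.447,.20,.22,.5526),(.515,.2555,.19,.5526)],[.43,-.25,.149,1.571])
cv2.imwrite("pics/p1.png",robot.snapshot("side")[:,:,::-1][180:400,200:480])
cv2.imwrite("pics/p1.png",np.hstack([cv2.imread("pics/p1.png"),robot.snapshot("top")[:,:,::-1][150:370,200:480]]))
print([(d["extent"],d["conf"]) for d in robot.find_in("case_left_center","top")])
E
```

```text
[0.9, 0.0, -0.51] 0.0 rows>=2.5 
[0.98, 0.0, -0.2] 0.5 rows>=6.3 
[0.99, -0.919, 0.0] 0.0 rows>=3.2 
[0.983, -0.813, 0.0] 0.148 rows>=3.1 
[0.871, -0.115, 0.3] 0.0 rows>=2.2 
[([370.2, 281.6, 27.3, 18.3], 0.55)]
```

View pics/p1.png

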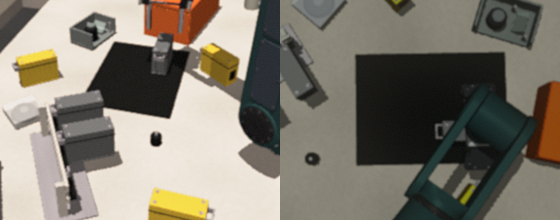

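The left case stands upright on the mat, at side crop (160,55), with the arm clear of it. Next is the middle case.

Emit:
servo_tool:
  plan:
    - [0.2, 0, -0.4, 0, 0, 0, 94]
    - [0.6, 0, -0.51, 0, 0, 0, 94]
    - [0.9, 0, -0.51, 0, 0, 0, 94]

```text
time: 15.37
tool_pos: [0.4307, -0.1598, 0.2018]
ee_rot: [3.138, 0.001, 1.568]
wrist_force: [0.4, -0.2, 0.2]
width: 0.0942
finger_force: 0.0
```

Emit:
servo_tool:
  plan:
    - [0.2, 0, 0, 0, 0, 0.08, 94]
    - [0.5, 0, -0.1, 0, 0, 0.16, 94]
    - [0.8, 0, -0.2, 0, 0, 0.24, 94]
    - [0.98, 0, -0.2, 0, 0, 0.32, 94]
    - [0.98, 0, -0.2, 0, 0, 0.4, 94]
    - [0.98, 0, -0.2, 0, 0, 0.47, 94]
    - [0.98, 0, -0.2, 0, 0, 0.5, 94]

```text
time: 15.95
tool_pos: [0.4293, -0.0614, 0.2177]
ee_rot: [-3.139, 0.001, 0.781]
wrist_force: [0.8, -0.8, -0.1]
width: 0.0942
finger_force: 0.0
```

Emit:
servo_tool:
  plan:
    - [0.3, -0.28, 0, 0, 0, 0, 94]
    - [0.6, -0.55, 0, 0, 0, 0, 94]
    - [0.85, -0.8, 0, 0, 0, 0, 94]
    - [0.99, -0.919, 0, 0, 0, 0, 94]

```text
time: 16.28
tool_pos: [0.4339, 0.0757, 0.2177]
ee_rot: [-3.138, 0.001, 0.787]
wrist_force: [0.3, -0.2, 0.3]
width: 0.0944
finger_force: 0.0
```

Emit:
servo_tool:
  plan:
    - [0.3, -0.25, 0, 0, 0, 0.07, 94]
    - [0.6, -0.5, 0, 0, 0, 0.148, 94]
    - [0.85, -0.72, 0, 0, 0, 0.148, 94]
    - [0.983, -0.813, 0, 0, 0, 0.148, 94]

```text
time: 16.62
tool_pos: [0.446, 0.2034, 0.2173]
ee_rot: [-3.139, 0.003, 0.554]
wrist_force: [-0.6, -0.0, -0.0]
width: 0.0941
finger_force: 0.0
```

Emit:
servo_tool:
  plan:
    - [0.35, -0.05, 0.1, 0, 0, 0, 94]
    - [0.65, -0.09, 0.2, 0, 0, 0, 94]
    - [0.871, -0.115, 0.3, 0, 0, 0, 94]
    - [0.871, -0.115, 0.3, 0, 0, 0, 94]
    - [0.871, -0.115, 0.3, 0, 0, 0, 94]

```text
time: 17.03
tool_pos: [0.5144, 0.2551, 0.186]
ee_rot: [-3.14, 0.007, 0.552]
wrist_force: [-0.5, 0.1, -0.3]
width: 0.0939
finger_force: 0.0
```

Emit:
servo_tool:
  plan:
    - [0, 0, 0.3, 0, 0, 0, 94]
    - [0, 0, 0.65, 0, 0, 0, 94]
    - [0, 0, 0.98, 0, 0, 0, 94]
    - [0, 0, 0.98, 0, 0, 0, 94]
    - [0, 0, 0.98, 0, 0, 0, 40]
    - [0, 0, 0.98, 0, 0, 0, 40]
    - [0, 0, 0.98, 0, 0, 0, 40]
    - [0, 0, 0.98, 0, 0, 0, 40]
    - [0, 0, 0.98, 0, 0, 0, 40]
    - [0, 0, 0.98, 0, 0, 0, 40]
    - [0, 0, 0.98, 0, 0, 0, 40]
    - [0, 0, 0.98, 0, 0, 0, 40]

```text
time: 18.03
tool_pos: [0.5157, 0.2554, 0.0921]
ee_rot: [-3.141, -0.001, 0.552]
wrist_force: [-0.5, 0.2, 1.1]
width: 0.048
finger_force: 30.0
```

Emit:
servo_tool:
  plan:
    - [0, 0, -0.1, 0, 0, 0, 40]
    - [0, 0, -0.2, 0, 0, 0, 40]
    - [0, 0, -0.3, 0, 0, 0, 40]
    - [0, 0, -0.35, 0, 0, 0, 40]
    - [0, 0, -0.35, 0, 0, 0, 40]

```text
time: 18.45
tool_pos: [0.5161, 0.2554, 0.128]
ee_rot: [3.141, -0.002, 0.552]
wrist_force: [-0.1, 0.4, -2.1]
width: 0.048
finger_force: 30.0
```

Emit:
servo_tool:
  plan:
    - [-0.1, 0, 0, 0, 0, 0, 40]
    - [-0.2, 0, 0, 0, 0, 0, 40]
    - [-0.3, 0, 0, 0, 0, 0, 40]
    - [-0.4, 0, 0, 0, 0, 0, 40]
    - [-0.5, 0, 0, 0, 0, 0, 40]
    - [-0.6, 0, -0.1, 0, 0, 0, 40]
    - [-0.6, 0, -0.3, 0, 0, 0, 40]
    - [-0.6, 0, -0.55, 0, 0, 0, 40]
    - [-0.6, 0, -0.65, 0, 0, 0, 40]
    - [-0.6, 0, -0.65, 0, 0, 0, 40]

```text
time: 19.28
tool_pos: [0.4657, 0.2241, 0.1952]
ee_rot: [3.14, -0.007, 0.552]
wrist_force: [1.1, -0.2, -2.9]
width: 0.0481
finger_force: 30.0
```

Emit:
servo_tool:
  plan:
    - [-0.2, 0, 0, 0, 0, 0, 40]
    - [-0.6, 0, 0, 0, 0, 0, 40]
    - [-1, 0, 0, 0, 0, 0, 40]
    - [-0.8, 0, 0, 0, 0, 0, 40]
    - [-0.4, 0, 0, 0, 0, 0, 40]
    - [0, 0, 0, 0, 0, 0, 40]
    - [-0.2, 0, 0, 0, 0, 0, 40]
    - [-0.6, 0, 0, 0, 0, 0, 40]
    - [-1, 0, 0, 0, 0, 0, 40]
    - [-0.8, 0, 0, 0, 0, 0, 40]
    - [-0.4, 0, 0, 0, 0, 0, 40]
    - [0, 0, 0, 0, 0, 0, 40]

```text
time: 20.28
tool_pos: [0.4629, 0.2232, 0.1906]
ee_rot: [3.142, 0.0, 0.551]
wrist_force: [1.5, 0.9, -2.7]
width: 0.048
finger_force: 30.0
```

```bash
python3 tq.py 14;  python3 - <<'E'
from h import *
q=.785; x,y=.515-.06*.851,.2555-.06*.525
plan([(.455,.12,.22,q),(.44,-.013,.22,1.2),(.43,-.08,.15,1.571),(.43,-.08,.052,1.571)],[x,y,.192,.5526])
E
```

```text
20.98 [0.198, -0.183, -0.232, -0.158, -0.085, -0.124, -0.2, -0.206, -0.237, -0.128, -0.209, -0.214, -0.229, -0.201] std 0.108 [0.464 0.224 0.192] [ 3.141e+00 -1.000e-03  5.520e-01] 29.99847438186407 [0.34 0.02 1.5  0.   1.62 1.36]
[-0.622, 0.838, -0.28] -0.148 rows>=2.6 
[-1.046, 0.835, 0.0] -0.264 rows>=3.3 TOO FAR
[-0.661, 0.15, 0.7] -0.236 rows>=3.0 
[0.0, -0.0, 0.98] -0.0 rows>=2.4
```

```bash
python3 - <<'E'
from h import *
q=.785; x,y=.515-.06*.851,.2555-.06*.525
plan([(.455,.12,.22,q),(.445,-.01,.22,1.2),(.43,-.08,.15,1.571),(.43,-.08,.05,1.571)],[x,y,.192,.5526])
E
```

```text
[-0.622, 0.838, -0.28] -0.148 rows>=2.6 
[-0.99, 0.849, 0.0] -0.264 rows>=3.3 
[-0.707, 0.114, 0.7] -0.236 rows>=3.0 
[0.0, 0.0, 1.0] -0.0 rows>=2.4
```

Emit:
servo_tool:
  plan:
    - [-0.15, 0.25, -0.2, 0, 0, -0.074, 40]
    - [-0.4, 0.55, -0.28, 0, 0, -0.148, 40]
    - [-0.622, 0.838, -0.28, 0, 0, -0.148, 40]

```text
time: 21.23
tool_pos: [0.4561, 0.1194, 0.2221]
ee_rot: [3.139, -0.004, 0.791]
wrist_force: [1.5, 0.1, -2.4]
width: 0.0479
finger_force: 30.0
```

Emit:
servo_tool:
  plan:
    - [-0.28, 0.24, 0, 0, 0, -0.07, 40]
    - [-0.55, 0.48, 0, 0, 0, -0.14, 40]
    - [-0.8, 0.69, 0, 0, 0, -0.21, 40]
    - [-0.99, 0.849, 0, 0, 0, -0.264, 40]

```text
time: 21.57
tool_pos: [0.4447, -0.0125, 0.2199]
ee_rot: [3.14, 0.0, 1.203]
wrist_force: [0.5, 0.5, -3.9]
width: 0.0475
finger_force: 30.0
```

Emit:
servo_tool:
  plan:
    - [-0.25, 0.04, 0.1, 0, 0, -0.07, 40]
    - [-0.5, 0.08, 0.35, 0, 0, -0.14, 40]
    - [-0.707, 0.114, 0.6, 0, 0, -0.2, 40]
    - [-0.707, 0.114, 0.7, 0, 0, -0.236, 40]
    - [-0.707, 0.114, 0.7, 0, 0, -0.236, 40]

```text
time: 21.98
tool_pos: [0.4277, -0.0807, 0.1463]
ee_rot: [-3.136, -0.002, 1.568]
wrist_force: [-0.2, 0.8, -3.5]
width: 0.048
finger_force: 30.0
```

Emit:
servo_tool:
  plan:
    - [0, 0, 0.3, 0, 0, 0, 40]
    - [0, 0, 0.6, 0, 0, 0, 40]
    - [0, 0, 0.8, 0, 0, 0, 40]
    - [0, 0, 0.92, 0, 0, 0, 40]
    - [0, 0, 0.97, 0, 0, 0, 40]
    - [0, 0, 0.99, 0, 0, 0, 40]
    - [0, 0, 1, 0, 0, 0, 40]
    - [0, 0, 1, 0, 0, 0, 40]

```text
time: 22.65
tool_pos: [0.4314, -0.0804, 0.0509]
ee_rot: [3.139, 0.001, 1.57]
wrist_force: [-0.9, -0.8, -3.3]
width: 0.048
finger_force: 30.0
```

Emit:
servo_tool:
  plan:
    - [0, 0, 0.01, 0, 0, 0, 40]
    - [0, 0, 0.02, 0, 0, 0, 40]
    - [0, 0, 0.02, 0, 0, 0, 40]
    - [0, 0, 0.02, 0, 0, 0, 94]
    - [0, 0, 0.02, 0, 0, 0, 94]
    - [0, 0, 0.02, 0, 0, 0, 94]
    - [0, 0, 0.02, 0, 0, 0, 94]
    - [0, 0, -0.3, 0, 0, 0, 94]
    - [0, 0, -0.65, 0, 0, 0, 94]
    - [0, 0, -1, 0, 0, 0, 94]

```text
time: 23.48
tool_pos: [0.4293, -0.08, 0.1497]
ee_rot: [-3.139, -0.001, 1.569]
wrist_force: [0.6, -0.2, -0.3]
width: 0.0912
finger_force: 0.0
```

```bash
python3 - <<'E'
from h import *
plan([(.445,.0,.22,1.2),(.49,.095,.22,.5526),(.573,.162,.20,.5526)],[.43,-.08,.15,1.571])
cv2.imwrite("pics/p2.png",np.hstack([robot.snapshot("side")[:,:,::-1][180:400,200:480],robot.snapshot("top")[:,:,::-1][150:370,200:480]]))
E
```

```text
[0.8, 0.15, -0.7] 0.236 rows>=3.0 
[1.049, 0.076, -0.0] 0.412 rows>=5.2 TOO FAR
[1.058, -0.134, 0.2] 0.0 rows>=2.6 TOO FAR
```

View pics/p2.png

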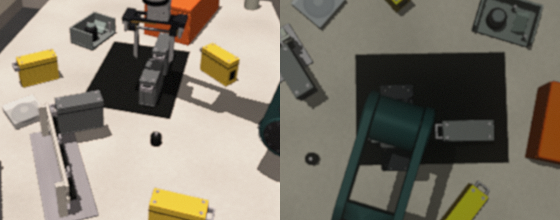

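Both cases stand upright on the mat, at side crop (150,85) and (162,45). Next is the right case.

```bash
python3 - <<'E'
from h import *
plan([(.455,.015,.22,1.2),(.50,.10,.22,.5526),(.573,.162,.19,.5526)],[.43,-.08,.15,1.571])
E
```

```text
[0.95, 0.25, -0.7] 0.236 rows>=3.0 
[0.955, 0.112, -0.0] 0.412 rows>=5.2 
[0.947, -0.144, 0.3] 0.0 rows>=2.4
```

Emit:
servo_tool:
  plan:
    - [0.1, 0.05, -0.4, 0, 0, 0, 94]
    - [0.4, 0.1, -0.6, 0, 0, 0.08, 94]
    - [0.7, 0.18, -0.7, 0, 0, 0.16, 94]
    - [0.95, 0.25, -0.7, 0, 0, 0.236, 94]

```text
time: 23.92
tool_pos: [0.4565, 0.0149, 0.222]
ee_rot: [3.137, -0.002, 1.208]
wrist_force: [0.5, -0.2, -0.0]
width: 0.0942
finger_force: 0.0
```

Emit:
servo_tool:
  plan:
    - [0.25, 0.03, 0, 0, 0, 0.08, 94]
    - [0.5, 0.06, 0, 0, 0, 0.16, 94]
    - [0.75, 0.09, 0, 0, 0, 0.24, 94]
    - [0.955, 0.112, 0, 0, 0, 0.32, 94]
    - [0.955, 0.112, 0, 0, 0, 0.39, 94]
    - [0.955, 0.112, 0, 0, 0, 0.412, 94]

```text
time: 24.42
tool_pos: [0.4989, 0.1008, 0.2179]
ee_rot: [-3.14, 0.002, 0.565]
wrist_force: [0.0, 0.1, -0.1]
width: 0.0941
finger_force: 0.0
```

Emit:
servo_tool:
  plan:
    - [0.35, -0.05, 0.1, 0, 0, 0, 94]
    - [0.7, -0.1, 0.2, 0, 0, 0, 94]
    - [0.947, -0.144, 0.3, 0, 0, 0, 94]
    - [0.947, -0.144, 0.3, 0, 0, 0, 94]
    - [0.947, -0.144, 0.3, 0, 0, 0, 94]

```text
time: 24.83
tool_pos: [0.5704, 0.163, 0.1866]
ee_rot: [-3.14, 0.005, 0.569]
wrist_force: [-0.4, -0.8, 0.3]
width: 0.0938
finger_force: 0.0
```

Emit:
servo_tool:
  plan:
    - [0, 0, 0.3, 0, 0, 0, 94]
    - [0, 0, 0.65, 0, 0, 0, 94]
    - [0, 0, 0.98, 0, 0, 0, 94]
    - [0, 0, 0.98, 0, 0, 0, 94]
    - [0, 0, 0.98, 0, 0, 0, 40]
    - [0, 0, 0.98, 0, 0, 0, 40]
    - [0, 0, 0.98, 0, 0, 0, 40]
    - [0, 0, 0.98, 0, 0, 0, 40]
    - [0, 0, 0.98, 0, 0, 0, 40]
    - [0, 0, 0.98, 0, 0, 0, 40]
    - [0, 0, 0.98, 0, 0, 0, 40]
    - [0, 0, 0.98, 0, 0, 0, 40]

```text
time: 25.83
tool_pos: [0.5723, 0.1611, 0.0926]
ee_rot: [3.137, -0.001, 0.567]
wrist_force: [1.6, -4.8, 3.1]
width: 0.0483
finger_force: 29.7
```

Emit:
servo_tool:
  plan:
    - [0, 0, -0.1, 0, 0, 0, 40]
    - [0, 0, -0.2, 0, 0, 0, 40]
    - [0, 0, -0.3, 0, 0, 0, 40]
    - [0, 0, -0.35, 0, 0, 0, 40]
    - [0, 0, -0.35, 0, 0, 0, 40]

```text
time: 26.25
tool_pos: [0.5716, 0.1629, 0.1281]
ee_rot: [3.141, -0.002, 0.568]
wrist_force: [-0.2, 0.0, -3.3]
width: 0.048
finger_force: 29.8
```

Emit:
servo_tool:
  plan:
    - [-0.1, 0, 0, 0, 0, 0, 40]
    - [-0.2, 0, 0, 0, 0, 0, 40]
    - [-0.3, 0, 0, 0, 0, 0, 40]
    - [-0.4, 0, 0, 0, 0, 0, 40]
    - [-0.5, 0, 0, 0, 0, 0, 40]
    - [-0.6, 0, -0.1, 0, 0, 0, 40]
    - [-0.6, 0, -0.3, 0, 0, 0, 40]
    - [-0.6, 0, -0.55, 0, 0, 0, 40]
    - [-0.6, 0, -0.65, 0, 0, 0, 40]
    - [-0.6, 0, -0.65, 0, 0, 0, 40]

```text
time: 27.08
tool_pos: [0.5218, 0.1303, 0.1952]
ee_rot: [3.139, -0.007, 0.567]
wrist_force: [0.6, 1.1, -3.3]
width: 0.0481
finger_force: 29.8
```

Emit:
servo_tool:
  plan:
    - [-0.2, 0, 0, 0, 0, 0, 40]
    - [-0.6, 0, 0, 0, 0, 0, 40]
    - [-1, 0, 0, 0, 0, 0, 40]
    - [-0.8, 0, 0, 0, 0, 0, 40]
    - [-0.4, 0, 0, 0, 0, 0, 40]
    - [0, 0, 0, 0, 0, 0, 40]
    - [-0.2, 0, 0, 0, 0, 0, 40]
    - [-0.6, 0, 0, 0, 0, 0, 40]
    - [-1, 0, 0, 0, 0, 0, 40]
    - [-0.8, 0, 0, 0, 0, 0, 40]
    - [-0.4, 0, 0, 0, 0, 0, 40]
    - [0, 0, 0, 0, 0, 0, 40]

```text
time: 28.08
tool_pos: [0.5191, 0.1299, 0.1904]
ee_rot: [-3.141, 0.001, 0.565]
wrist_force: [1.7, -0.3, -2.2]
width: 0.0485
finger_force: 29.8
```

```bash
python3 tq.py 14
```

```text
28.78 [0.436, -0.265, -0.204, -0.18, -0.141, -0.189, -0.131, -0.136, -0.185, -0.17, -0.18, -0.157, -0.115, -0.188] std 0.161 [0.52  0.13  0.192] [ 3.141e+00 -1.000e-03  5.670e-01] 29.867268204689026 [0.14 0.06 1.46 0.   1.62 1.14]
```

The shake readings don't separate the cases clearly, so I'll tip this one each way and listen.

Emit:
servo_tool:
  plan:
    - [0, 0, 0, 0, 0.07, 0, 40]
    - [0, 0, 0, 0, 0.14, 0, 40]
    - [0, 0, 0, 0, 0.16, 0, 40]

```text
time: 29.03
tool_pos: [0.5182, 0.1296, 0.1903]
ee_rot: [-3.141, -0.252, 0.567]
wrist_force: [-0.5, -0.1, -3.9]
width: 0.0476
finger_force: 29.9
```

```bash
python3 tq.py 10
```

```text
29.53 [-0.469, -0.421, -0.419, -0.424, -0.396, -0.404, -0.372, -0.445, -0.412, -0.393] std 0.026 [0.521 0.131 0.191] [-3.141 -0.251  0.568] 29.869939237833023 [ 0.07 -0.11  1.64  0.12  1.38  1.06]
```

Emit:
servo_tool:
  plan:
    - [0, 0, 0, 0, -0.07, 0, 40]
    - [0, 0, 0, 0, -0.14, 0, 40]
    - [0, 0, 0, 0, -0.21, 0, 40]
    - [0, 0, 0, 0, -0.28, 0, 40]
    - [0, 0, 0, 0, -0.32, 0, 40]

```text
time: 29.95
tool_pos: [0.5221, 0.1317, 0.1909]
ee_rot: [3.142, 0.254, 0.569]
wrist_force: [-0.3, 0.7, -4.0]
width: 0.0481
finger_force: 29.9
```

```bash
python3 tq.py 10
```

```text
30.45 [0.247, 0.147, 0.125, 0.129, 0.147, 0.056, 0.099, 0.133, 0.093, 0.092] std 0.048 [0.52  0.13  0.192] [3.141 0.249 0.567] 29.869909398257732 [ 0.2   0.24  1.27 -0.09  1.86  1.18]
```

Nothing rattles in the right case when it is tipped. I'll level it, stand it on the mat and tip-test the others.

```bash
python3 - <<'E'
from h import *
plan([(.53,.03,.21,1.0),(.545,-.085,.18,1.571),(.55,-.16,.10,1.571),(.55,-.16,.048,1.571),],[.5205,.1303,.192,.5675])
print('to middle');plan([(.55,-.16,.13,1.571),(.48,-.11,.15,1.571),(.43,-.08,.14,1.571),(.43,-.08,.048,1.571)])
E
```

```text
[-0.459, 0.897, -0.18] -0.275 rows>=3.5 
[-0.886, 0.748, 0.3] -0.364 rows>=4.6 
[-0.75, 0.049, 0.8] 0.0 rows>=2.6 
[-0.0, 0.0, 0.52] 0.0 rows>=1.2 
to middle
[-0.0, 0.0, -0.82] 0.0 rows>=2.0 
[0.5, -0.699, -0.2] 0.0 rows>=2.1 
[0.3, -0.5, 0.1] 0.0 rows>=1.4 
[0.0, -0.0, 0.92] 0.0 rows>=2.2
```

Emit:
servo_tool:
  plan:
    - [0, 0, 0, 0, 0.07, 0, 40]
    - [0, 0, 0, 0, 0.14, 0, 40]
    - [0, 0, 0, 0, 0.16, 0, 40]

```text
time: 30.7
tool_pos: [0.5187, 0.1295, 0.1921]
ee_rot: [3.141, -0.004, 0.566]
wrist_force: [-1.5, -0.2, -4.1]
width: 0.0479
finger_force: 29.9
```

Emit:
servo_tool:
  plan:
    - [-0.1, 0.22, -0.18, 0, 0, -0.07, 40]
    - [-0.22, 0.45, -0.18, 0, 0, -0.14, 40]
    - [-0.35, 0.7, -0.18, 0, 0, -0.21, 40]
    - [-0.459, 0.897, -0.18, 0, 0, -0.275, 40]

```text
time: 31.03
tool_pos: [0.5295, 0.0281, 0.2106]
ee_rot: [3.139, -0.0, 1.004]
wrist_force: [0.0, -0.3, -4.4]
width: 0.0478
finger_force: 29.9
```

Emit:
servo_tool:
  plan:
    - [-0.22, 0.18, 0, 0, 0, -0.07, 40]
    - [-0.44, 0.37, 0.1, 0, 0, -0.14, 40]
    - [-0.66, 0.56, 0.2, 0, 0, -0.21, 40]
    - [-0.886, 0.748, 0.3, 0, 0, -0.28, 40]
    - [-0.886, 0.748, 0.3, 0, 0, -0.34, 40]
    - [-0.886, 0.748, 0.3, 0, 0, -0.364, 40]

```text
time: 31.53
tool_pos: [0.5437, -0.0869, 0.1786]
ee_rot: [-3.14, -0.0, 1.571]
wrist_force: [0.2, 0.1, -2.6]
width: 0.0479
finger_force: 29.9
```

Emit:
servo_tool:
  plan:
    - [-0.25, 0.02, 0.2, 0, 0, 0, 40]
    - [-0.5, 0.04, 0.5, 0, 0, 0, 40]
    - [-0.75, 0.049, 0.75, 0, 0, 0, 40]
    - [-0.75, 0.049, 0.8, 0, 0, 0, 40]
    - [-0.75, 0.049, 0.8, 0, 0, 0, 40]

```text
time: 31.95
tool_pos: [0.5473, -0.1603, 0.0965]
ee_rot: [-3.136, -0.003, 1.569]
wrist_force: [0.1, 0.8, -3.1]
width: 0.0478
finger_force: 29.9
```

Emit:
servo_tool:
  plan:
    - [0, 0, 0.2, 0, 0, 0, 40]
    - [0, 0, 0.35, 0, 0, 0, 40]
    - [0, 0, 0.45, 0, 0, 0, 40]
    - [0, 0, 0.5, 0, 0, 0, 40]
    - [0, 0, 0.52, 0, 0, 0, 40]
    - [0, 0, 0.52, 0, 0, 0, 40]

```text
time: 32.45
tool_pos: [0.5502, -0.1592, 0.0509]
ee_rot: [3.14, 0.0, 1.572]
wrist_force: [-4.1, 1.0, 3.7]
width: 0.0485
finger_force: 29.9
```

Emit:
servo_tool:
  plan:
    - [0, 0, 0, 0, 0, 0, 94]
    - [0, 0, 0, 0, 0, 0, 94]
    - [0, 0, 0, 0, 0, 0, 94]
    - [0, 0, 0, 0, 0, 0, 94]
    - [0, 0, -0.3, 0, 0, 0, 94]
    - [0, 0, -0.6, 0, 0, 0, 94]
    - [0, 0, -0.82, 0, 0, 0, 94]

```text
time: 33.03
tool_pos: [0.5505, -0.1601, 0.1316]
ee_rot: [3.14, 0.001, 1.571]
wrist_force: [0.4, -0.9, 0.2]
width: 0.0908
finger_force: 0.0
```

Emit:
servo_tool:
  plan:
    - [0.25, -0.35, -0.2, 0, 0, 0, 94]
    - [0.5, -0.699, -0.2, 0, 0, 0, 94]
    - [0.5, -0.699, -0.2, 0, 0, 0, 94]

```text
time: 33.28
tool_pos: [0.4764, -0.1071, 0.15]
ee_rot: [-3.14, -0.002, 1.573]
wrist_force: [0.2, 0.7, -0.3]
width: 0.0942
finger_force: 0.0
```

Emit:
servo_tool:
  plan:
    - [0.2, -0.3, 0.05, 0, 0, 0, 94]
    - [0.3, -0.5, 0.1, 0, 0, 0, 94]
    - [0.3, -0.5, 0.1, 0, 0, 0, 94]

```text
time: 33.53
tool_pos: [0.4265, -0.078, 0.138]
ee_rot: [-3.138, -0.002, 1.573]
wrist_force: [-0.1, -0.3, -0.0]
width: 0.0944
finger_force: 0.0
```

Emit:
servo_tool:
  plan:
    - [0, 0, 0.3, 0, 0, 0, 94]
    - [0, 0, 0.65, 0, 0, 0, 94]
    - [0, 0, 0.9, 0, 0, 0, 94]
    - [0, 0, 0.92, 0, 0, 0, 40]
    - [0, 0, 0.92, 0, 0, 0, 40]
    - [0, 0, 0.92, 0, 0, 0, 40]
    - [0, 0, 0.92, 0, 0, 0, 40]
    - [0, 0, 0.92, 0, 0, 0, 40]
    - [0, 0, 0.92, 0, 0, 0, 40]
    - [0, 0, 0.92, 0, 0, 0, 40]

```text
time: 34.37
tool_pos: [0.4307, -0.0802, 0.0485]
ee_rot: [3.14, 0.001, 1.571]
wrist_force: [0.1, -0.0, 0.4]
width: 0.0506
finger_force: 0.0
```

Emit:
servo_tool:
  plan:
    - [0, 0, -0.2, 0, 0, 0, 40]
    - [0, 0, -0.5, 0, 0, 0, 40]
    - [0, 0, -0.8, 0, 0, 0, 40]
    - [0, 0, -1, 0, 0, 0, 40]
    - [0, 0, -1, 0, 0, 0, 40]

```text
time: 34.78
tool_pos: [0.4325, -0.0807, 0.1522]
ee_rot: [3.133, 0.003, 1.571]
wrist_force: [0.7, 0.2, -3.1]
width: 0.0478
finger_force: 29.9
```

Emit:
servo_tool:
  plan:
    - [0, 0, 0, 0, 0.07, 0, 40]
    - [0, 0, 0, 0, 0.14, 0, 40]
    - [0, 0, 0, 0, 0.16, 0, 40]

```text
time: 35.03
tool_pos: [0.429, -0.081, 0.1452]
ee_rot: [-3.139, -0.255, 1.568]
wrist_force: [-0.4, -1.5, -4.1]
width: 0.048
finger_force: 29.9
```

```bash
python3 tq.py 10
```

```text
35.53 [-0.436, -0.296, -0.308, -0.287, -0.318, -0.248, -0.336, -0.297, -0.292, -0.312] std 0.047 [ 0.43  -0.079  0.148] [ 3.141 -0.251  1.573] 29.905238784849644 [-0.48 -0.08  1.71  0.22  1.63 -0.49]
```

Emit:
servo_tool:
  plan:
    - [0, 0, 0, 0, -0.07, 0, 40]
    - [0, 0, 0, 0, -0.14, 0, 40]
    - [0, 0, 0, 0, -0.21, 0, 40]
    - [0, 0, 0, 0, -0.28, 0, 40]
    - [0, 0, 0, 0, -0.32, 0, 40]

```text
time: 35.95
tool_pos: [0.4302, -0.0782, 0.1482]
ee_rot: [3.139, 0.254, 1.573]
wrist_force: [-0.2, -0.7, -4.0]
width: 0.0479
finger_force: 29.9
```

```bash
python3 tq.py 10
```

```text
36.45 [0.315, 0.205, 0.21, 0.152, -0.199, 0.11, 0.131, 0.106, 0.112, 0.082] std 0.126 [ 0.43  -0.081  0.148] [3.141 0.251 1.569] 29.946569502353668 [-0.13 -0.15  1.77 -0.25  1.49 -0.11]
```

Emit:
servo_tool:
  plan:
    - [0, 0, 0, 0, 0.07, 0, 40]
    - [0, 0, 0, 0, 0.14, 0, 40]
    - [0, 0, 0, 0, 0.21, 0, 40]
    - [0, 0, 0, 0, 0.28, 0, 40]

```text
time: 36.78
tool_pos: [0.4306, -0.0809, 0.1489]
ee_rot: [3.138, -0.192, 1.572]
wrist_force: [0.6, 0.9, -4.1]
width: 0.048
finger_force: 29.9
```

```bash
python3 tq.py 12
```

```text
37.38 [-0.532, -0.288, -0.307, -0.282, -0.264, -0.187, -0.232, -0.199, -0.207, -0.236, -0.255, -0.216] std 0.088 [ 0.43  -0.079  0.148] [ 3.141 -0.188  1.573] 29.958537183701992 [-0.44 -0.1   1.72  0.17  1.61 -0.45]
```

Emit:
servo_tool:
  plan:
    - [0, 0, 0, 0, -0.07, 0, 40]
    - [0, 0, 0, 0, -0.14, 0, 40]
    - [0, 0, 0, 0, -0.21, 0, 40]
    - [0, 0, 0, 0, -0.24, 0, 40]

```text
time: 37.72
tool_pos: [0.4301, -0.078, 0.1479]
ee_rot: [3.14, 0.191, 1.574]
wrist_force: [-0.7, 1.2, -3.7]
width: 0.0481
finger_force: 30.0
```

```bash
python3 tq.py 12
```

```text
38.32 [0.238, 0.163, 0.106, 0.116, 0.055, 0.031, 0.185, 0.064, 0.07, 0.073, 0.065, 0.042] std 0.061 [ 0.43  -0.081  0.147] [-3.142  0.188  1.57 ] 29.97057907283306 [-0.17 -0.15  1.77 -0.19  1.5  -0.16]
```

The middle case rattles: after each tip a spike and a moment step come about 0.3 s later, and the right case showed neither. I'll level it and carry it out past the far edge.

Emit:
servo_tool:
  plan:
    - [0, 0, -0.3, 0, 0.07, 0, 40]
    - [0, 0, -0.6, 0, 0.12, 0, 40]
    - [0, 0, -0.75, 0, 0.12, 0, 40]
    - [0, 0, -0.75, 0, 0.12, 0, 40]

```text
time: 38.65
tool_pos: [0.4321, -0.0675, 0.2257]
ee_rot: [3.133, 0.003, 1.569]
wrist_force: [0.6, 0.0, -3.4]
width: 0.048
finger_force: 30.0
```

Emit:
servo_tool:
  plan:
    - [-0.1, 0.2, 0, 0, 0, 0, 40]
    - [-0.2, 0.45, 0, 0, 0, 0, 40]
    - [-0.3, 0.7, 0, 0, 0, 0, 40]
    - [-0.4, 0.95, 0, 0, 0, 0, 40]

```text
time: 38.98
tool_pos: [0.5253, -0.1062, 0.2193]
ee_rot: [-3.139, 0.0, 1.572]
wrist_force: [-0.4, 0.3, -3.4]
width: 0.0483
finger_force: 30.0
```

Emit:
servo_tool:
  plan:
    - [0, 0.25, 0, 0, 0, 0, 40]
    - [0, 0.5, 0, 0, 0, 0, 40]
    - [0, 0.75, 0, 0, 0, 0, 40]
    - [0, 0.95, 0, 0, 0, 0, 40]
    - [0, 0.95, 0, 0, 0, 0, 40]

```text
time: 39.4
tool_pos: [0.6223, -0.1056, 0.2171]
ee_rot: [-3.139, -0.001, 1.572]
wrist_force: [-0.6, -0.0, -4.0]
width: 0.0478
finger_force: 30.0
```

Emit:
servo_tool:
  plan:
    - [0, 0.2, 0, 0, 0, 0, 40]
    - [0, 0.4, 0, 0, 0, 0, 40]
    - [0, 0.6, 0, 0, 0, 0, 40]
    - [0, 0.75, 0, 0, 0, 0, 40]
    - [0, 0.85, 0, 0, 0, 0, 40]
    - [0, 0.9, 0, 0, 0, 0, 40]
    - [0, 0.9, 0, 0, 0, 0, 40]
    - [0, 0.9, 0, 0, 0, 0, 40]
    - [0, 0.9, 0, 0, 0, 0, 40]

```text
time: 40.15
tool_pos: [0.7092, -0.1057, 0.2209]
ee_rot: [-3.141, -0.0, 1.571]
wrist_force: [-1.3, -0.4, -3.1]
width: 0.0476
finger_force: 30.0
```

```bash
python3 - <<'E'
from h import *
s=robot.snapshot("side")[:,:,::-1][150:390,180:480]; t=robot.snapshot("top")[:,:,::-1][90:330,190:490]
cv2.imwrite("pics/f.png",cv2.resize(np.hstack([s,t]),None,fx=1.33,fy=1.33))
o=robot.get_obs();print({k:np.round(o[k],3).tolist() for k in("time","tool_pos","ee_rot","qvel","wrist_force","width","finger_force")})
E
```

```text
{'time': 40.25, 'tool_pos': [0.709, -0.106, 0.222], 'ee_rot': [3.142, 0.0, 1.571], 'qvel': [-0.001, -0.002, -0.005, 0.001, -0.001, 0.002], 'wrist_force': [0.31, 0.649, -3.154], 'width': 0.048, 'finger_force': 29.971}
```

View pics/f.png

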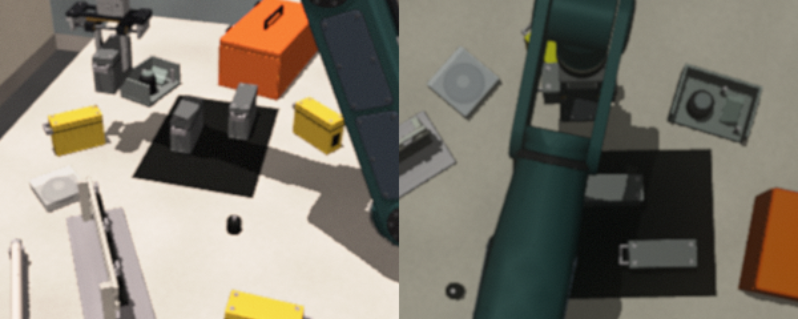

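The two sound cases stand on the mat, at side view (185,125) and (242,110). The loose one is held upright and still beyond the far edge at (112,70), and the lens module, film cassette and belt roller haven't moved. I'm handing the job in.

```bash
python3 -c "
from bench import robot
print(robot.close_job())"
```

```text
the job is handed in; nothing more can be done
None
```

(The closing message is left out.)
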